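Mix a vial on the touch mixer

TASK

This vial needs mixing on the touch mixer. Fold the mixer's splash guard up by its bar handle until it stands upright, a screen before the papers behind it, and let go; then set the vial upright in the mixer's sprung rubber cup, press it fully down against the spring, and finish with the gripper still on the vial, holding it pressed down. Keep the vial upright throughout and leave the plaster roll and the finger oximeter where they are.

Things in the scene. Friction and masses are not known exactly. Their poses are not given: they have to be found in the camera images.
- mixer: Touch mixer: a white bench device, housing 167 mm deep (x), 140 wide (y) and 62 high, fixed on the worktop. Origin on the worktop directly under the axis of the cup; its own x points from its sloped control panel (front) to the guard's hinge (rear), z up. The housing reaches from x = -67 to +100 mm and y = -70 to +70 mm.
- cup_seat (a point): Centre of the flat floor inside the mixer's black rubber cup, 90 mm above the worktop when not pressed; moves down with the cup. The bore is 32 mm wide for 5 mm above the floor, then flares over the next 11 mm to a 42 mm mouth; the cup's rim is 50 mm wide outside and lies 16 mm above the floor.
- cup (a joint): Travel of the cup, m: 0 up, 0.010 fully pressed down at its stop. Springs back when let go: it starts to move at about 4 N and needs about 9 N at the stop.
- splash_guard (a joint): Angle of the splash guard, rad: 0 lies level over the cup, 1.57 stands upright at the rear of the mixer, stop at 1.85 leaning back. Stiff hinge: it stays at any angle it is left at; 2 to 3 N at the handle moves it.
- guard_hinge (a point): Middle of the guard's hinge line, fixed on the mixer 85 mm behind the cup's axis and 122 mm above the worktop; the hinge line runs along the mixer's y.
- guard_handle (a point): Middle of the guard's steel bar handle: round bar 10 mm thick, 72 mm long, parallel to the hinge and 178 mm from it, in the guard's plane; 28 mm clear gap between bar and the guard's front rail (133 to 145 mm from the hinge). The guard is a clear panel 150 mm wide with grey side skirts reaching 26 mm inward (down when level, towards the robot when upright).
- vial: Small glass medicine vial with a flip cap, 27 mm across and 50 mm tall, straight sided to 42 mm, about 22 g, standing loose on the worktop to the left or right of the mixer. Origin at the centre of its underside, z up its axis. Seated in the cup, its top 34 mm stand above the cup's rim.
- plaster_roll: Roll of sticking plaster lying flat, 60 mm across and 25 mm high, loose; bystander. Origin at the centre of its underside.
- finger_oximeter: Finger oximeter, 34 x 58 x 30 mm, loose; bystander. Origin at the centre of its underside.
Things that resemble listed ones, but are neither listed nor needed, are in the scene too. There is more than one size of the vial; the one meant has the size given above.

How it is judged:
By the outcome, as a careful person would: the job done as asked, in the order asked, and still so for the second after the job is handed in, while the arm keeps its last pose, push and grip.
It also fails if it takes over 61 s, if anything falls off the work surface, if the arm or the gripper's body presses on something with over 40 N, if the wrist force passes 120 N, or if a joint passes its speed limit or range.

ROBOT

A 7-joint arm with a two-finger parallel gripper is mounted at the origin on a cart in front of the work surface, level with it; the furniture and walls round the work are solid. World frame = base frame: x ahead of the robot, y to its left, z up, the work surface at z = 0. Lengths are in m, angles in rad, forces in N, time in s.
With the tool pointing down it reaches from about 0.35 to 0.9 m from the base axis. Payload 19.9 kg.
Tool frame: the origin (TCP) lies between the finger pads; the fingertips stand 19 mm ahead of it and the grasp point (between the pads) is the TCP; z points along the fingers, y is the line along which they close (so a half turn about z gives the same grasp; the last joint's range is limited). The gripper opens to 94 mm and grips with 3 to 60 N. Pads are 16 mm wide; open, the fingers measure 119 mm over their backs; the gripper's body (75 mm by 177 mm) begins 78 mm behind the grasp point.
Start: joints at [1.228, 0.417, -0.01, 1.614, 0.005, 1.111, -0.053], TCP at [0.186, -0.597, 0.224] pointing down, gripper open.
Joint ranges: [-2.81, 2.81], [-0.39, 2.02], [-1.27, 1.25], [0.06, 2.57], [-1.19, 4.33], [0.19, 2], [-2.82, 2.82]. Speed limits (rad/s): [1.89, 1.89, 2.39, 2.39, 3.01, 3.01, 3.01].

INTERFACE

Orientations are given as a 3x3 rotation matrix whose columns are the frame's x, y, z axes.
In Python, from rig import robot gives the robot as it stands. Calls block until the motion is done:
- robot.move_ptp(position, orientation): joint-space move of the TCP to a pose.
- robot.move_linear(position, velocity=0.15, frame=None, threshold=None): straight line of the TCP; frame=None keeps the orientation; velocity is the mean speed in m/s. With threshold (N) it stops when the force on the tool has changed by that much, and returns True; else False.
- robot.goto_joints(angles): joint-space move.
- robot.gripper_to(opening): finger opening in m; the grip force is fixed at half the most; returns when the fingers have stopped.
- robot.pause(seconds).
- robot.ik(position, orientation): joint angles nearest the present ones, or None.
- robot.get_state(): the state.
- robot.grab_frame(name): name is "scene" or "top"; returns the picture (400x640x3 uint8, red, green, blue); there is no depth.
- robot.camera_info(name): a dict with "fx", "fy", "cx", "cy" (pixels), "rvec" (rotation vector, rad) and "tvec" (3), from world to camera coordinates, as OpenCV has them. Camera axes: x right, y down, z forward; pixel columns grow to the right and rows downward; lengths in m; the calibration is good to about 2 mm. A picture is of the moment at which its call begins. camera_info takes no time and is no camera call.
A pose or a line that the arm cannot do raises robot.PlanningError and nothing moves.
- robot.sign_off(): hands the job in; it is judged then, once.
The state is a dict: "time": time; "qpos": joint angles; "joint_vel": joint speeds; "effort": joint torques, N m; "ee_pos": TCP position; "tool_rot": TCP orientation; "force": force on the tool from outside, world axes, zero at the start; "moment": the same for the moment, N m; "opening": finger opening in m; "grasp_force": force on a finger pad.
Only numpy, scipy, OpenCV 4.12 (cv2) and the standard library are available. Lean on these libraries where they do the work, as an engineer would, in place of code of your own. Each camera call takes 0.05 s, during which the arm holds its last target. There are 200 camera calls.

## Working session

There is one attempt and no reset: what is moved stays moved. The work goes in short steps, each a Python script; the robot and the scene stay as the last script left them, time stands still between calls to the robot, and variables do not carry over. Pictures are saved under pics/ and viewed, at most 10 in all, crops included, and the job is handed in when it is done.

```bash
mkdir -p pics; cat > h.py <<'E'
import numpy as np, cv2
from rig import robot
def cam(n):
    c=robot.camera_info(n); K=np.array([[c['fx'],0,c['cx']],[0,c['fy'],c['cy']],[0,0,1.]])
    R=cv2.Rodrigues(np.array(c['rvec'],float))[0]; t=np.array(c['tvec'],float).ravel(); return K,R,t
def ray(n,u,v):
    K,R,t=cam(n); d=R.T@np.linalg.inv(K)@np.array([u,v,1.]); return -R.T@t,d/np.linalg.norm(d)
def onz(n,u,v,z):
    o,d=ray(n,u,v); return o+d*(z-o[2])/d[2]
def proj(n,P):
    K,R,t=cam(n); p=(K@(R@np.atleast_2d(P).T+t[:,None])).T; return p[:,:2]/p[:,2:]
def snap(n,f):
    im=cv2.cvtColor(robot.grab_frame(n),cv2.COLOR_RGB2BGR); cv2.imwrite('pics/'+f,im); return im
E
python3 - <<'E'
from h import *
for n in('scene','top'):
    snap(n,n+'0.png'); K,R,t=cam(n); print(n,K[0,0],-R.T@t,R[2])
print(robot.get_state()['time'],robot.get_state()['tool_rot'])
E
```

```text
scene 465.6589205601103 [-0.17289973  0.8602842   0.69002328] [ 0.58250313 -0.66469203 -0.46784036]
top 460.53423579075866 [0.29105005 0.0356348  1.35146509] [ 0.203251    0.01618086 -0.97899296]
0.1 [[ 9.54792040e-01  2.97274298e-01 -3.91101154e-04]
 [ 2.97274543e-01 -9.54791550e-01  9.70998660e-04]
 [-8.47671323e-05 -1.04336621e-03 -9.99999452e-01]]
```

View pics/scene0.png

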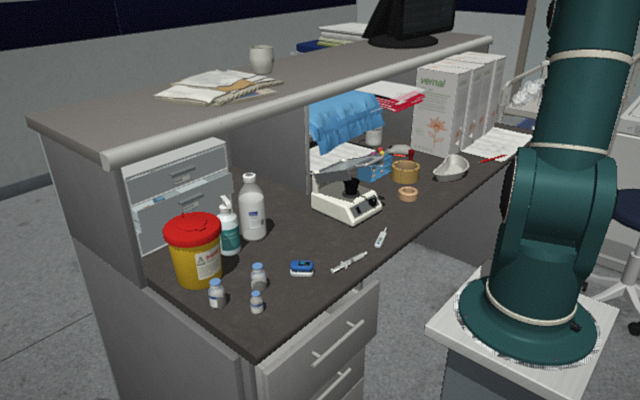

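View pics/top0.png

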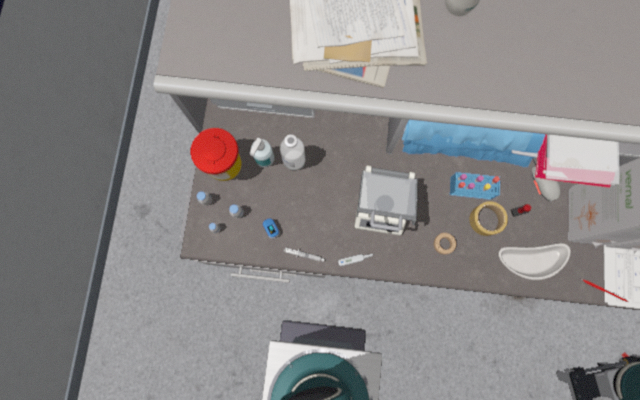

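The scene view shows the mixer at (345,195) with its guard over the cup, and three vials at the left, around (217,293), (258,276) and (257,302). In the top view the mixer is at (388,200) and the vials are at (204,198), (236,211) and (214,228). I'll zoom in on these.

```bash
python3 - <<'E'
from h import *
t=cv2.imread('pics/top0.png'); s=cv2.imread('pics/scene0.png')
a=cv2.resize(t[150:245,340:435],(400,400),interpolation=2); b=cv2.resize(s[135:235,295:395],(400,400),interpolation=2)
c=cv2.resize(t[180:240,190:290],None,fx=4,fy=4,interpolation=2); d=cv2.resize(s[255:320,200:300],None,fx=4,fy=4,interpolation=2)
o=np.zeros((260,800,3),np.uint8); o[:240,:400]=c; o[:260,400:]=d
cv2.imwrite('pics/c1.png',np.hstack([a,b])); cv2.imwrite('pics/c2.png',o)
E
```

```text
(no output)
```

View pics/c1.png

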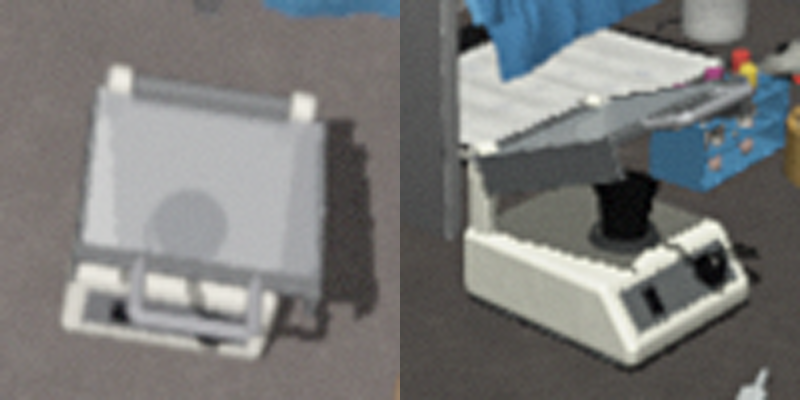

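View pics/c2.png

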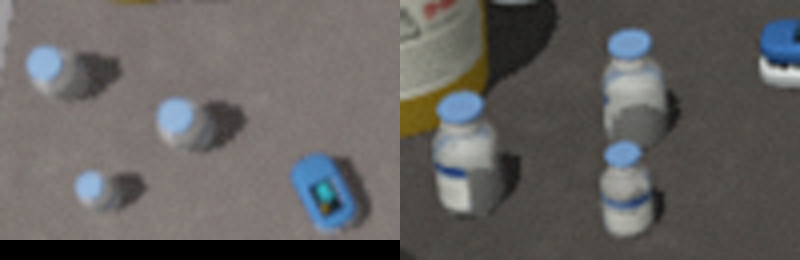

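The crops show:
- **Mixer:** it is turned a little. Its bottom corners in the scene crop are at (465,290), (630,365) and (745,300).
- **Handle bar:** it runs (135,318)-(258,333) in the top crop and about (655,122)-(747,90) in the scene crop.
- **Vials:** the one nearest the robot is smaller than the other two. I'll check the sizes.

```bash
cat >> h.py <<'E'
def tri(uvs,uvt):
    (o,d),(p,e)=ray('scene',*uvs),ray('top',*uvt)
    s=np.linalg.lstsq(np.stack([d,-e],1),p-o,rcond=None)[0]; a,b=o+s[0]*d,p+s[1]*e
    return (a+b)/2,np.linalg.norm(a-b)
E
python3 - <<'E'
from h import *
np.set_printoptions(precision=4,suppress=True)
S=lambda x,y:(295+(x-400)/4-.4,135+y/4-.4); T=lambda x,y:(340+x*95/400-.4,150+y*95/400-.4)
L=onz('scene',*S(465,290),0);F=onz('scene',*S(630,365),0);G=onz('scene',*S(745,300),0)
print('corners',L,F,G,np.linalg.norm(L-F),np.linalg.norm(F-G))
y=(F-G)/np.linalg.norm(F-G);x=(L-F)/np.linalg.norm(L-F)
print('yaw',np.arctan2(x[1],x[0]),np.arctan2(-y[0],y[1]))
print('handle',tri(S(655,122),T(258,333)),tri(S(747,90),T(258,333)),tri(S(655,122),T(135,318)))
print('post L top',tri(S(485,150),T(119,70)), 'R', tri(S(595,99),T(305,97)))
a=onz('top',*T(65,325),0.0);b=onz('top',*T(265,355),0.0);print('front top',a,b,np.linalg.norm(a-b))
t=cv2.imread('pics/top0.png'); s=cv2.imread('pics/scene0.png')
def caps(im,x0,x1,y0,y1):
    h=cv2.cvtColor(im,cv2.COLOR_BGR2HSV); m=cv2.inRange(h,(100,70,150),(115,160,255)); k=np.zeros_like(m);k[y0:y1,x0:x1]=m[y0:y1,x0:x1]
    n,_,st,c=cv2.connectedComponentsWithStats(k); return [(c[i].round(2),st[i,2:5]) for i in range(1,n) if st[i,4]>12]
ct=caps(t,190,250,180,240);cs=caps(s,200,275,255,320)
print(ct,cs)
for c,_ in ct:
    for d,_ in cs:
        P,e=tri(d,c)
        if e<.02: print(c,d,P,e)
E
```

```text
corners [ 0.6686 -0.0671  0.    ] [ 0.5045 -0.06    0.    ] [ 0.4955 -0.1918  0.    ] 0.1641787541696466 0.13206098989647472
yaw -0.04320329163642328 -0.06886232565273817
handle (array([ 0.5091, -0.1417,  0.1576]), np.float64(0.06439254477117452)) (array([ 0.4788, -0.1541,  0.1883]), np.float64(0.0028083229920815023)) (array([ 0.4873, -0.0743,  0.1876]), np.float64(0.02097452584452115))
post L top (array([ 0.6477, -0.0633,  0.1261]), np.float64(0.007242902873091999)) R (array([ 0.6424, -0.1856,  0.1277]), np.float64(0.007620095795705215))
front top [ 0.4983 -0.0502  0.    ] [ 0.4928 -0.1917  0.    ] 0.14164696355759654
[(array([200.73, 195.29]), array([ 8,  8, 49], dtype=int32)), (array([233.54, 208.35]), array([ 8,  8, 48], dtype=int32)), (array([212.12, 226.  ]), array([ 6,  5, 24], dtype=int32))] [(array([256.69, 265.71]), array([10,  7, 58], dtype=int32)), (array([214.42, 281.56]), array([11,  8, 62], dtype=int32)), (array([254.98, 293.21]), array([ 9,  7, 42], dtype=int32))]
[200.73 195.29] [214.42 281.56] [0.53   0.4009 0.0628] 0.00017662520847478238
[233.54 208.35] [256.69 265.71] [0.5029 0.3023 0.0627] 4.946380470945926e-06
[233.54 208.35] [254.98 293.21] [ 0.511   0.3142 -0.0119] 0.010450746499188781
[212.12 226.  ] [256.69 265.71] [0.4437 0.3454 0.1133] 0.00941297967492558
[212.12 226.  ] [254.98 293.21] [0.4481 0.3585 0.0477] 0.0003628199399659933
```

The meant vial is the small one at (0.448, 0.3585), with its top measured at 48 mm. The guard already appears raised by about 0.38 rad. Next I'll check the mixer pose against pixels and find the shelf edge, since it limits the gripper's room.

```bash
cat >> h.py <<'E'
S=lambda x,y:(295+(x-400)/4-.4,135+y/4-.4); T=lambda x,y:(340+x*95/400-.4,150+y*95/400-.4)
def mix(p,O,yaw):
    c,s=np.cos(yaw),np.sin(yaw); return np.array([O[0]+c*p[0]-s*p[1],O[1]+s*p[0]+c*p[1],p[2]])
def hnd(th,y=0): return (0.085-.178*np.cos(th),y,.122+.178*np.sin(th))
E
python3 - <<'E'
from h import *
np.set_printoptions(precision=3,suppress=True)
print('cup via top',onz('top',*T(188,228),.106),'via scene',onz('scene',*S(627,181),.106))
iS=lambda p:((p[0]+.4-295)*4+400,(p[1]+.4-135)*4); iT=lambda p:((p[0]+.4-340)*400/95,(p[1]+.4-150)*400/95)
O=(.5655,-.126)
for yaw in(-.045,):
  for n,p in dict(fl=(-.067,.07,0),fr=(-.067,-.07,0),rl=(.1,.07,0),hL=hnd(.38,.036),hR=hnd(.38,-.036),hinge=(.085,0,.122),pL=(.085,.07,.122),pR=(.085,-.07,.122),cup=(0,0,.106)).items():
    P=mix(p,O,yaw); print(n,P,'S',np.array(iS(proj('scene',P)[0])),'T',np.array(iT(proj('top',P)[0])))
for z in np.arange(.2,.6,.05):
    P=onz('top',395,119,z); q=proj('scene',P)[0]; print(z,P,q,'line row',165-117*(q[0]-105)/385)
t=cv2.imread('pics/top0.png')
b=cv2.resize(t[195:250,345:430],None,fx=9,fy=9,interpolation=2); cv2.imwrite('pics/c3.png',b)
s=cv2.imread('pics/scene0.png'); cv2.imwrite('pics/c4.png',cv2.resize(s[145:200,310:390],None,fx=9,fy=9,interpolation=2))
E
```

```text
cup via top [ 0.555 -0.117  0.106] via scene [ 0.558 -0.123  0.106]
fl [ 0.502 -0.053  0.   ] S [627.241 370.215] T [ 69.564 320.685]
fr [ 0.495 -0.193  0.   ] S [745.905 299.447] T [267.013 351.474]
rl [ 0.669 -0.061  0.   ] S [459.342 293.17 ] T [101.892  93.977]
hL [ 0.487 -0.086  0.188] S [681.952 117.75 ] T [146.774 305.466]
hR [ 0.484 -0.158  0.188] S [746.591  86.999] T [264.505 323.782]
hinge [ 0.65  -0.13   0.122] S [535.723 124.86 ] T [222.192  83.497]
pL [ 0.654 -0.06   0.122] S [471.054 153.573] T [116.667  67.405]
pR [ 0.647 -0.2    0.122] S [596.405  97.918] T [328.011  99.635]
cup [ 0.566 -0.126  0.106] S [621.806 176.711] T [202.342 213.574]
0.2 [ 0.766 -0.115  0.2  ] [296.374 134.096] line row 106.84215767687698
0.25 [ 0.746 -0.109  0.25 ] [299.399 120.248] line row 105.92278264710768
0.3 [ 0.725 -0.102  0.3  ] [302.604 105.581] line row 104.94904655439845
0.35 [ 0.705 -0.096  0.35 ] [306.003  90.02 ] line row 103.91598110119264
0.39999999999999997 [ 0.684 -0.089  0.4  ] [309.616  73.481] line row 102.81799353311204
0.44999999999999996 [ 0.663 -0.083  0.45 ] [313.463  55.869] line row 101.64876534753316
0.49999999999999994 [ 0.643 -0.076  0.5  ] [317.569  37.076] line row 100.4011306248501
0.5499999999999999 [ 0.622 -0.069  0.55 ] [321.959  16.979] line row 99.0669290338595
```

View pics/c4.png

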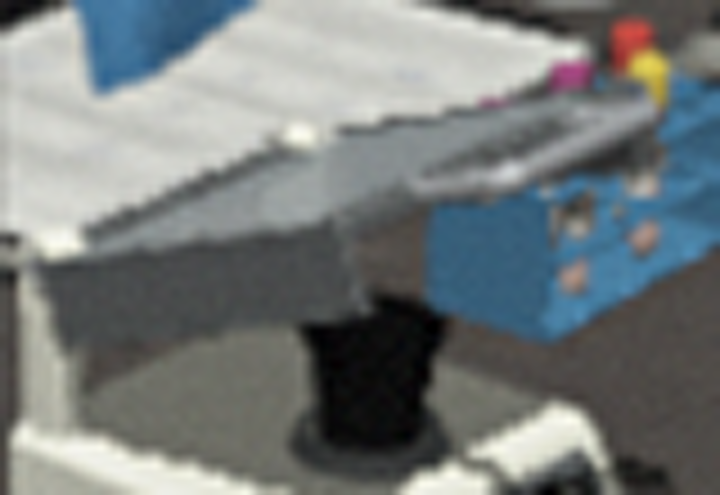

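The shelf's front edge is at x≈0.72, z≈0.30, so I'll tilt the tool 45° forward at the handle. In this crop the bar ends are at about (500,180) and (650,103). I'll triangulate those ends and check the kinematics along the arc.

```bash
cat >> h.py <<'E'
def tilt(a,yaw): # tool z tilted a from down toward mixer +x; closing axis in the mixer xz plane
    c,s=np.cos(yaw),np.sin(yaw); f=np.array([c,s,0]); u=np.array([0,0,1.])
    z=np.sin(a)*f-np.cos(a)*u; y=np.cos(a)*f+np.sin(a)*u
    return np.stack([np.cross(y,z),y,z],1)
E
python3 - <<'E'
from h import *
np.set_printoptions(precision=3,suppress=True)
print(tri((365.3,164.8),T(135,318)),tri((382,156.2),T(258,333)))
O=(.5625,-.1235);yaw=-.045
for a in (.6,.785):
  for sg in(1,-1):
    for th in (.38,.8,1.2,1.57):
        R=tilt(a,yaw); R[:,:2]*=sg
        P=mix(hnd(th),O,yaw); q=robot.ik(P,R); print(a,sg,th,P,q if q is None else np.array(q))
    P=mix(hnd(.38),O,yaw)-.1*R[:,2]; q=robot.ik(P,R); print(' appr',P,q if q is None else np.array(q))
E
```

```text
(array([ 0.479, -0.079,  0.19 ]), np.float64(0.002777451981151339)) (array([ 0.478, -0.154,  0.191]), np.float64(0.0013188042428386173))
0.6 1 0.38 [ 0.482 -0.12   0.188] [ 0.755  0.02  -0.497  2.371 -0.6    0.198  0.773]
0.6 1 0.8 [ 0.524 -0.122  0.25 ] [ 0.783 -0.013 -0.54   2.224 -0.34   0.356  0.481]
0.6 1 1.2 [ 0.583 -0.124  0.288] [ 0.778  0.061 -0.587  2.061 -0.128  0.439  0.257]
0.6 1 1.57 [ 0.647 -0.127  0.3  ] [ 0.759  0.188 -0.639  1.912  0.098  0.482  0.045]
 appr [ 0.426 -0.117  0.271] [ 0.844 -0.274 -0.448  2.368 -0.635  0.525  0.808]
0.6 -1 0.38 [ 0.482 -0.12   0.188] [ 0.653  0.017 -0.395  2.373 -0.612  0.199 -2.359]
0.6 -1 0.8 [ 0.524 -0.122  0.25 ] [ 0.708 -0.014 -0.467  2.226 -0.338  0.356 -2.664]
0.6 -1 1.2 [ 0.583 -0.124  0.288] [-0.861  0.031  1.104  2.102 -0.31   0.452 -2.713]
0.6 -1 1.57 [ 0.647 -0.127  0.3  ] [-0.761  0.251  1.102  1.954 -0.678  0.566 -2.439]
 appr [ 0.426 -0.117  0.271] [ 0.87  -0.276 -0.468  2.368 -0.649  0.529 -2.32 ]
0.785 1 0.38 [ 0.482 -0.12   0.188] [ 1.207  0.049 -0.912  2.48   3.986  0.199  2.514]
0.785 1 0.8 [ 0.524 -0.122  0.25 ] None
0.785 1 1.2 [ 0.583 -0.124  0.288] [ 0.649  0.013 -0.423  2.197 -0.676  0.199  0.799]
0.785 1 1.57 [ 0.647 -0.127  0.3  ] [ 0.693  0.132 -0.528  2.052 -0.202  0.201  0.333]
 appr [ 0.412 -0.117  0.259] [ 0.583 -0.316 -0.172  2.536 -1.102  0.338  1.312]
0.785 -1 0.38 [ 0.482 -0.12   0.188] [ 1.207  0.049 -0.912  2.48   3.986  0.199 -0.627]
0.785 -1 0.8 [ 0.524 -0.122  0.25 ] None
0.785 -1 1.2 [ 0.583 -0.124  0.288] [ 0.678  0.014 -0.452  2.197 -0.673  0.198 -2.345]
0.785 -1 1.57 [ 0.647 -0.127  0.3  ] [ 0.447  0.114 -0.264  2.059 -0.383  0.209 -2.646]
 appr [ 0.412 -0.117  0.259] [ 0.606 -0.316 -0.19   2.536 -1.115  0.345 -1.817]
```

View pics/c3.png

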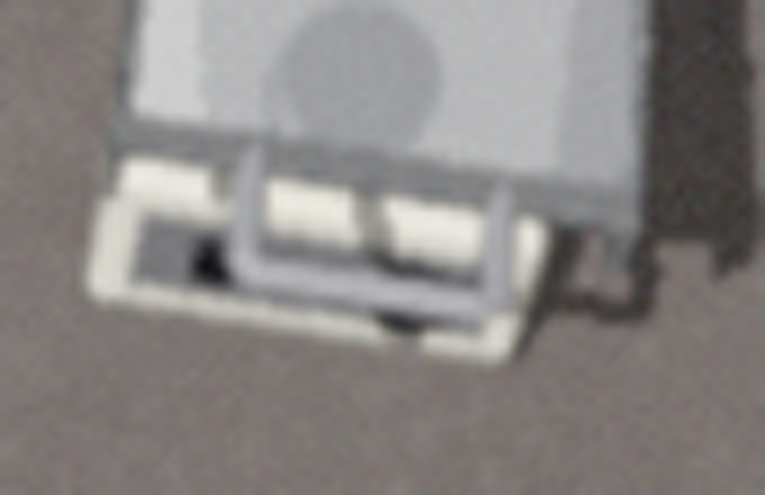

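The bar centre is at about (0.4785, -0.1165, 0.190). Taken with the hinge radius, that gives a guard angle of 0.39 rad and a mixer origin of about (0.558, -0.1205), which agrees with the cup seen in both views. I'll approach and grasp the bar, then lift it along the arc, tilting the tool as it goes.

```bash
cat >> h.py <<'E'
O=np.array([.558,-.1205]); YAW=-.04
def st(*k):
    s=robot.get_state(); print('t %.2f'%s['time'],np.round(s['ee_pos'],3),'F',np.round(s['force'],1),'op %.4f'%s['opening'],'g %.1f'%s['grasp_force'],np.round(s['qpos'],2),*k); return s
def tl(th): return .2+.4*(th-.39)/1.18
E
python3 - <<'E'
from h import *
R=tilt(.2,YAW); H=mix(hnd(.39),O,YAW); print(H)
robot.move_linear([.186,-.597,.36],velocity=.25)
robot.gripper_to(.05)
robot.move_ptp([.34,-.33,.36],R); st()
robot.move_ptp(H-.1*R[:,2],R); st()
hit=robot.move_linear(H,velocity=.1,threshold=6); st(hit)
snap('scene','s1.png'); snap('top','t1.png')
a=cv2.imread('pics/s1.png')[110:230,290:410];b=cv2.imread('pics/t1.png')[150:270,330:450]
cv2.imwrite('pics/c5.png',np.hstack([cv2.resize(i,(400,400),interpolation=2) for i in(a,b)]))
E
```

```text
[ 0.47842989 -0.1173155   0.18967354]
t 2.79 [ 0.34  -0.331  0.36 ] F [ 0.2 -0.3  0.2] op 0.0504 g 0.0 [ 1.11 -0.04 -0.3   1.87 -0.16  1.17  0.82]
t 3.79 [ 0.459 -0.118  0.288] F [-0.4 -0.4  0.3] op 0.0499 g 0.0 [ 0.88 -0.02 -0.65  2.01 -0.06  0.95  0.21]
t 4.72 [ 0.476 -0.117  0.19 ] F [-1.3  0.2 -0.5] op 0.0502 g 0.7 [ 0.81  0.16 -0.66  2.1   0.11  0.73  0.05] True
```

View pics/c5.png

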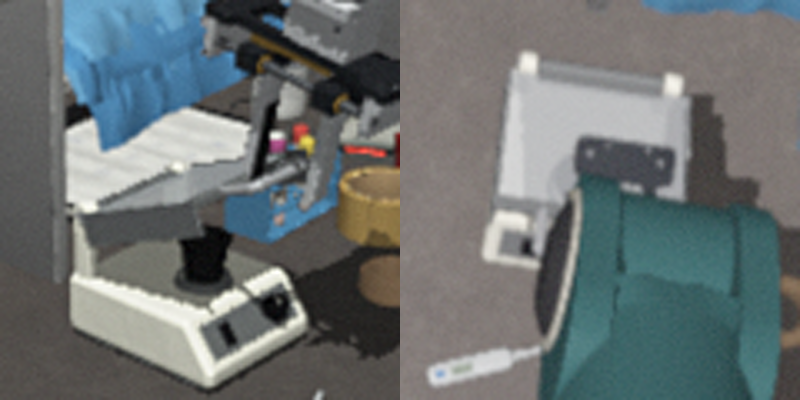

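The fingers straddle the bar: in the left panel the far finger is at (260,140), the near one at (312,190) and the bar at (265,180). The small contact is the far fingertip touching the guard's front rail. I'll back off 8 mm, close on the bar and raise the guard.

```bash
python3 - <<'E'
from h import *
d=.008
R=tilt(.2,YAW); H=mix(hnd(.39),O,YAW)
robot.move_linear(H-d*R[:,2],velocity=.08)
robot.gripper_to(0.0); s=st()
if s['opening']>.006:
    for th in np.linspace(.39,1.57,9)[1:]:
        R=tilt(tl(th),YAW)
        robot.move_linear(mix(hnd(th),O,YAW)-d*R[:,2],velocity=.1,frame=R)
        st('th %.2f'%th)
        if np.linalg.norm(robot.get_state()['force'])>25: print('HIGH');break
snap('scene','s2.png');snap('top','t2.png')
E
```

```text
t 5.79 [ 0.475 -0.117  0.197] F [-14.7   1.2   6.4] op 0.0090 g 30.0 [ 0.82  0.15 -0.67  2.09  0.1   0.74  0.06]
t 6.20 [ 0.485 -0.118  0.22 ] F [-26.9   3.   15.5] op 0.0092 g 30.0 [ 0.84  0.11 -0.67  2.08  0.05  0.74  0.1 ] th 0.54
HIGH
```

The outside force points radially outward, so my arc lies a few millimetres too close to the hinge. I'll shift outward to remove it.

```bash
python3 - <<'E'
from h import *
p=mix(hnd(.5375),O,YAW)-.008*tilt(tl(.5375),YAW)[:,2]; r=np.array([-np.cos(.54),0,np.sin(.54)])
print(p)
for k in(.002,.004,.006):
    robot.move_linear(p+k*r,velocity=.05); robot.pause(.1); s=st(k)
    if s['force']@r<6: break
E
```

```text
[ 0.48817621 -0.11770556  0.22088554]
t 6.65 [ 0.486 -0.118  0.222] F [-10.2   1.1   5.6] op 0.0090 g 30.0 [ 0.84  0.1  -0.68  2.08  0.05  0.74  0.11] 0.002
t 7.00 [ 0.487 -0.118  0.224] F [14.7 -0.8 -8.8] op 0.0093 g 30.0 [ 0.85  0.1  -0.68  2.08  0.04  0.73  0.12] 0.004
```

```bash
python3 - <<'E'
from h import *
k=.0028; pts=[]
for i,th in enumerate(np.linspace(.56,1.57,15)):
    R=tilt(tl(th),YAW); r2=np.array([-np.cos(th),0,np.sin(th)])
    robot.move_linear(mix(hnd(th),O,YAW)+k*r2-.008*R[:,2],velocity=.1,frame=R)
    robot.pause(.05); s=robot.get_state(); F=np.array(s['force']); fr=F@r2
    b=np.array(s['ee_pos'])+.008*np.array(s['tool_rot'])[:,2]; pts.append(b)
    print('%.2f'%th,'fr %.1f'%fr,np.round(F,1),'k %.4f'%k,np.round(b,4),'%.4f'%s['opening'])
    if abs(fr)>40 or s['opening']<.005: print('STOP');break
    k+=.7*fr/12500
p=np.array(pts); A=np.c_[2*p[:,0],2*p[:,2],np.ones(len(p))]; c=np.linalg.lstsq(A,p[:,0]**2+p[:,2]**2,rcond=None)[0]
print('centre',c[:2],'r',np.sqrt(c[2]+c[0]**2+c[1]**2)); st()
q=p[:,[0,2]]; A=2*q; # fixed radius fit not needed
E
```

```text
0.56 fr -3.4 [ 2.8  0.8 -1.9] k 0.0028 [ 0.4901 -0.1179  0.2182] 0.0086
0.63 fr 8.7 [-7.   1.3  5.2] k 0.0026 [ 0.4972 -0.1182  0.2294] 0.0089
0.70 fr 9.9 [-8.1  1.   5.7] k 0.0031 [ 0.5051 -0.1185  0.2401] 0.0085
0.78 fr 12.6 [-8.3 -0.5  9.6] k 0.0037 [ 0.5136 -0.1189  0.2502] 0.0089
0.85 fr 3.4 [-1.5 -0.6  3.1] k 0.0044 [ 0.5228 -0.1193  0.2593] 0.0090
0.92 fr -0.8 [ 1.  -2.4 -0.2] k 0.0045 [ 0.5325 -0.1198  0.2673] 0.0087
0.99 fr -2.7 [ 1.5 -3.  -2.3] k 0.0045 [ 0.5432 -0.1201  0.2748] 0.0091
1.06 fr 0.2 [ 0.4 -4.7  0.4] k 0.0043 [ 0.5545 -0.1206  0.2815] 0.0088
1.14 fr -2.0 [ 2.3 -4.9 -1.1] k 0.0044 [ 0.5661 -0.121   0.2873] 0.0090
1.21 fr -2.1 [ 1.8 -5.3 -1.5] k 0.0042 [ 0.5783 -0.1215  0.2923] 0.0090
1.28 fr -1.7 [ 0.7 -5.4 -1.6] k 0.0041 [ 0.5907 -0.1219  0.2964] 0.0089
1.35 fr -3.3 [ 0.3 -5.2 -3.4] k 0.0040 [ 0.6033 -0.1224  0.2995] 0.0093
1.43 fr -3.3 [ 0.4 -4.3 -3.3] k 0.0038 [ 0.6164 -0.1229  0.3019] 0.0092
1.50 fr -0.3 [ 0.3 -3.9 -0.3] k 0.0037 [ 0.6295 -0.1233  0.3033] 0.0088
1.57 fr -0.3 [-0.  -4.  -0.3] k 0.0036 [ 0.6426 -0.1238  0.3037] 0.0091
centre [0.63841186 0.13131238] r 0.1720879555596764
t 11.95 [ 0.638 -0.124  0.31 ] F [-0.  -4.  -0.3] op 0.0091 g 30.0 [ 0.8   0.16 -0.68  1.92  0.07  0.5   0.07]
```

```bash
python3 - <<'E'
from h import *
robot.gripper_to(.022); st()
R=np.array(robot.get_state()['tool_rot']); p=np.array(robot.get_state()['ee_pos'])
robot.move_linear(p-.1*R[:,2],velocity=.15)
robot.gripper_to(.06)
Rd=np.array([[1.,0,0],[0,-1,0],[0,0,-1]])
robot.move_ptp([.46,.2,.30],Rd);st()
a=snap('scene','s3.png');b=snap('top','t3.png')
cv2.imwrite('pics/c6.png',np.hstack([cv2.resize(i,(400,400),interpolation=2) for i in(a[120:240,290:410],b[130:240,335:445])]))
E
```

```text
t 12.39 [ 0.638 -0.123  0.31 ] F [0.5 0.5 0.2] op 0.0219 g 0.0 [ 0.8   0.16 -0.68  1.92  0.07  0.5   0.07]
t 16.32 [0.46 0.2  0.3 ] F [ 0.7 -0.2  0.4] op 0.0601 g 0.0 [ 0.58  0.34 -1.27  1.79  0.34  1.26 -2.36]
```

View pics/c6.png

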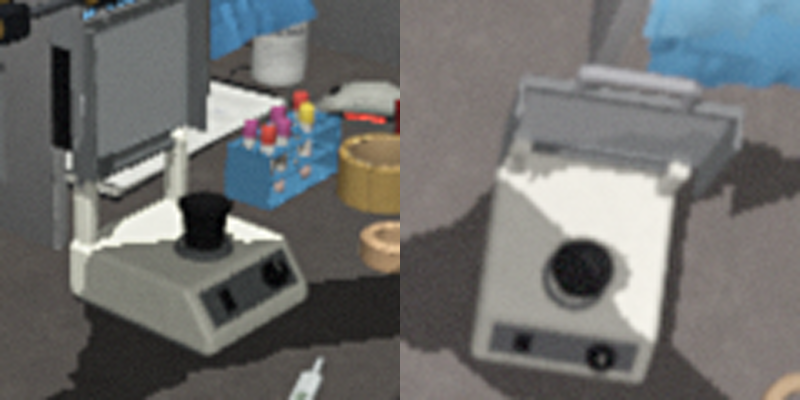

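The guard stands upright, with vertical skirts at (90,60-180) in the left panel, and the cup is clear: rim at (583,267) in the top panel and (205,203) in the scene panel. I'll measure the cup from the dark blobs and check the guard angle.

```bash
python3 - <<'E'
from h import *
np.set_printoptions(precision=4,suppress=True)
a=cv2.imread('pics/s3.png');b=cv2.imread('pics/t3.png')
def blob(im,x0,y0,x1,y1,th):
    m=(im[y0:y1,x0:x1].max(2)<th).astype(np.uint8); n,l,s,c=cv2.connectedComponentsWithStats(m); i=1+np.argmax(s[1:,4]); 
    return c[i]+(x0,y0),s[i,:5]+np.array([x0,y0,0,0,0]),(l==i)
for th in(40,50,60):
    c,s,_=blob(b,480-0 if 0 else 370,188,412,222,th); cs,ss,_=blob(a,338,172,366,200,th)
    w=ss[2]; left,right,top=ss[0],ss[0]+ss[2]-1,ss[1]
    print(th,'top c',c,s,onz('top',*c,.106),'scene',ss)
    u=(left+right)/2
    for v in(top+2,top+3,top+4): print('  ',onz('scene',u,v,.106),tri((u,v),c))
for u,v in((585,73),(695,90),(640,81)): print('handle',onz('top',335+(u-400)*.275-.4,130+v*.275-.4,.30))
for p in ((514,155),(680,178)): print('post',onz('top',335+(p[0]-400)*.275-.4,130+p[1]*.275-.4,.125))
E
```

```text
40 top c [383.5797 203.971 ] [377 197  15  14 138] [ 0.554  -0.1156  0.106 ] scene [344 178  16  17 206]
   [ 0.5572 -0.1221  0.106 ] (array([ 0.5528, -0.1154,  0.1099]), np.float64(0.0008857281108812064))
   [ 0.5532 -0.1168  0.106 ] (array([ 0.5534, -0.116 ,  0.1064]), np.float64(0.0013078647275657908))
   [ 0.5492 -0.1115  0.106 ] (array([ 0.5539, -0.1165,  0.1028]), np.float64(0.001731470659450911))
50 top c [384.3729 203.4802] [377 197  16  14 177] [ 0.5556 -0.1177  0.106 ] scene [344 178  16  18 222]
   [ 0.5572 -0.1221  0.106 ] (array([ 0.5546, -0.1177,  0.1085]), np.float64(0.0010894917615635125))
   [ 0.5532 -0.1168  0.106 ] (array([ 0.5552, -0.1182,  0.105 ]), np.float64(0.0015132200493022548))
   [ 0.5492 -0.1115  0.106 ] (array([ 0.5558, -0.1188,  0.1014]), np.float64(0.00193842889054225))
60 top c [384.5625 203.5521] [377 197  16  15 192] [ 0.5555 -0.1182  0.106 ] scene [343 177  17  20 246]
   [ 0.5625 -0.1266  0.106 ] (array([ 0.5548, -0.1172,  0.1117]), np.float64(0.0011701005459403052))
   [ 0.5584 -0.1212  0.106 ] (array([ 0.5554, -0.1178,  0.1081]), np.float64(0.0007512710609509398))
   [ 0.5543 -0.1159  0.106 ] (array([ 0.5559, -0.1183,  0.1046]), np.float64(0.0003309785629960853))
handle [ 0.6452 -0.0856  0.3   ]
handle [ 0.6417 -0.1583  0.3   ]
handle [ 0.6438 -0.122   0.3   ]
post [ 0.6334 -0.0576  0.125 ]
post [ 0.6296 -0.1841  0.125 ]
```

```bash
python3 - <<'E'
from h import *
Rd=np.array([[1.,0,0],[0,-1,0],[0,0,-1]])
V=[.4481,.3585]
for R in(Rd,-Rd*[1,1,-1]):
  print([None if (q:=robot.ik(p,R)) is None else np.round(q,2) for p in(V+[.04],V+[.25],[.5555,-.1182,.25],[.5555,-.1182,.12])])
robot.move_ptp(V+[.14],Rd); st()
robot.move_linear(V+[.0395],velocity=.12,threshold=8)
st()
robot.gripper_to(0.0); s=st()
if s['opening']>.02:
    robot.move_linear(V+[.24],velocity=.15); st()
    a=snap('scene','s4.png');b=snap('top','t4.png')
    c=proj('scene',V+[.22])[0].astype(int); print(c)
    cv2.imwrite('pics/c7.png',cv2.resize(a[max(c[1]-50,0):c[1]+60,max(c[0]-60,0):c[0]+60],None,fx=5,fy=5,interpolation=2))
E
```

```text
[array([-0.18,  0.69, -0.73,  1.85,  0.61,  0.84, -2.79]), array([ 0.1 ,  0.53, -1.13,  1.69,  0.5 ,  1.25, -2.71]), array([ 0.99,  0.52, -1.12,  1.7 ,  0.49,  1.24, -1.82]), array([ 0.88,  0.64, -0.98,  1.83,  0.63,  1.02, -1.92])]
[array([ 0.13,  1.02, -1.26,  1.84,  1.08,  1.17,  0.04]), array([ 0.07,  0.51, -1.08,  1.69,  0.47,  1.23,  0.45]), array([ 0.96,  0.5 , -1.08,  1.7 ,  0.46,  1.23,  1.34]), array([ 1.03,  0.84, -1.27,  1.82,  0.88,  1.18,  1.04])]
t 17.32 [0.449 0.358 0.141] F [-0.8  0.2  0.4] op 0.0598 g 0.0 [ 0.01  0.64 -1.01  1.8   0.61  1.06 -2.8 ]
t 18.31 [0.448 0.359 0.04 ] F [-0.5  0.4  1.4] op 0.0603 g 0.0 [-0.15  0.7  -0.76  1.85  0.64  0.85 -2.81]
t 18.93 [0.448 0.358 0.04 ] F [ 0.5 -1.1  1.8] op 0.0265 g 30.0 [-0.15  0.7  -0.76  1.85  0.64  0.85 -2.81]
t 20.42 [0.448 0.358 0.239] F [-0.3  0.3  0.2] op 0.0265 g 30.0 [-0.02  0.46 -0.94  1.7   0.4   1.18 -2.63]
[248 224]
```

View pics/c7.png

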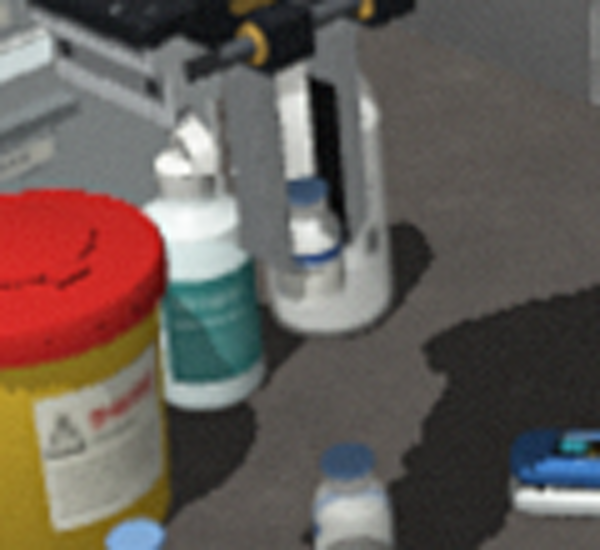

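The vial is held upright between the pads at (318,240), and the 26.5 mm opening matches its 27 mm diameter. Next I'll carry it to the cup, lower it until it touches, and press.

```bash
python3 - <<'E'
from h import *
C=[.5555,-.1182]
robot.move_linear(C+[.24],velocity=.2); st()
robot.move_linear(C+[.158],velocity=.12); st()
print(robot.move_linear(C+[.134],velocity=.04,threshold=3)); st()
print(robot.move_linear(C+[.126],velocity=.02,threshold=8)); robot.pause(.1); st()
snap('scene','s5.png')
E
```

```text
t 23.11 [ 0.555 -0.118  0.24 ] F [-0.5 -0.2 -0.1] op 0.0263 g 30.0 [ 0.81  0.41 -0.84  1.72  0.33  1.16 -1.69]
t 23.94 [ 0.556 -0.118  0.159] F [ 0.6 -0.9  0.7] op 0.0266 g 30.0 [ 0.76  0.5  -0.79  1.8   0.42  1.01 -1.76]
False
t 24.69 [ 0.556 -0.118  0.134] F [ 0.4 -0.7 -0.2] op 0.0264 g 30.0 [ 0.75  0.54 -0.77  1.82  0.45  0.97 -1.78]
False
t 25.34 [ 0.556 -0.118  0.126] F [ 0.5 -0.2  5.5] op 0.0268 g 30.0 [ 0.74  0.55 -0.76  1.83  0.45  0.95 -1.79]
```

The vial seated where expected, with 5.5 N on the spring and no side force. Now I'll press it down to the stop.

```bash
python3 - <<'E'
from h import *
C=[.5555,-.1182]
for z in(.1235,.1215,.1205,.1195,.119,.1185,.118,.1175):
    robot.move_linear(C+[z],velocity=.02); robot.pause(.1); s=st(z)
    if s['force'][2]>18: break
robot.pause(.5); st()
a=snap('scene','s6.png')
b=snap('top','t6.png')
cv2.imwrite('pics/c8.png',np.hstack([cv2.resize(i,(400,400),interpolation=2) for i in(a[90:230,280:420],b[130:240,335:445])]))
E
```

```text
t 25.77 [ 0.556 -0.118  0.124] F [-0.1 -0.2  7. ] op 0.0266 g 30.0 [ 0.74  0.55 -0.76  1.83  0.46  0.95 -1.79] 0.1235
t 26.12 [ 0.556 -0.118  0.122] F [-0.8 -0.5  7.2] op 0.0262 g 30.0 [ 0.74  0.55 -0.76  1.83  0.46  0.95 -1.79] 0.1215
t 26.47 [ 0.556 -0.118  0.121] F [-1.1  0.   7.7] op 0.0267 g 30.0 [ 0.74  0.55 -0.76  1.83  0.46  0.94 -1.8 ] 0.1205
t 26.82 [ 0.556 -0.118  0.12 ] F [-0.7  0.6  7.6] op 0.0263 g 30.0 [ 0.74  0.55 -0.76  1.83  0.46  0.94 -1.8 ] 0.1195
t 27.17 [ 0.556 -0.118  0.119] F [-2.3 -1.  10.3] op 0.0266 g 30.0 [ 0.74  0.55 -0.76  1.83  0.46  0.94 -1.8 ] 0.119
t 27.52 [ 0.556 -0.118  0.119] F [-4.6  0.6 18.2] op 0.0263 g 30.0 [ 0.74  0.55 -0.76  1.83  0.46  0.94 -1.8 ] 0.1185
t 28.02 [ 0.556 -0.118  0.119] F [-4.1 -0.7 17.5] op 0.0261 g 30.0 [ 0.74  0.55 -0.76  1.83  0.46  0.94 -1.8 ]
```

View pics/c8.png

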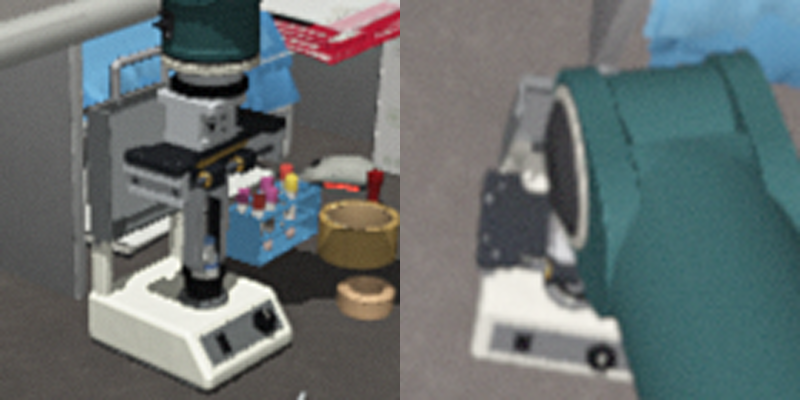

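The guard stands upright and untouched at (120,150), and the vial is upright in the cup at (208,260). The force rose steeply after 10 mm of travel, which is the stop, and now holds at about 17 N.

```bash
python3 -c "
from rig import robot
print(robot.sign_off())"
```

```text
the job is handed in; nothing more can be done
None
```

The job is handed in: the guard stands upright and released, and the gripper is holding the vial upright in the cup, pressed to the stop at about 17 N; the plaster roll and oximeter were not touched.

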